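Load a file of jars into the labeller up to its feed stop

TASK

Complete the batch on the jar labeller: stand the fifth white jar, now among the bottles on the bench, on the loading bed at the back of the row of four, let go of it, then push the whole row from behind, as one straight file, up between the guide rails until the first jar is pressed home on the feed stop: feel for the stop and press gently. The rails are still set for bigger jars, so they will not keep the row from buckling; nudge jars back into line if need be, and leave all five upright, closed up against one another and the stop, and in line along the middle of the lane, with nothing else on the bench disturbed.

Things in the scene. Friction and masses are not known exactly. Their poses are not given: they have to be found in the camera images.
- labeller: Bench-top jar labeller, fixed: flat steel loading bed 110 mm wide (own x), 500 mm long (own y, -255 to +245 mm), top 12 mm above the bench; its cabinet and reel (to 280 mm high) stand beyond y = +255 mm. Origin on the bench under the lane's centre line; +y is the feed direction, z up. From y = -255 to -105 mm the bed is open on both sides
- rails_mouth (a point): Start of the guide rails (y = -90 mm), on the centre line and the bed's top. Two 8 mm bars, axes 24 mm above the bed, 62 mm clear between them, run from here to y = +150 mm (the -x one to +95 mm, then a roller as wide), flaring out 15 mm before the mouth. Rails, posts and roller are at most 32 mm high over the bed, so both sides of a jar's upper 20 mm stay free all along the lane
- stop: Feed stop bracket, 50 mm wide, 56 mm high, fixed on the bed at the lane's end; origin at its foot on the centre line, 200 mm along +y of the labeller's origin, same axes. It carries a rigid pad, 42 x 34 mm, centre 26 mm above the bed, on a hand-set screw: the pad's face stands anywhere from 36 to 64 mm before (-y of) this origin; this is not measured: feel for it (or see it)
- screw (a point): Top of the stop bracket, 56 mm above the bed, over the pad's screw. How the stop is to be treated: a fingertip's press of about 5 N on the pad is right; seat the row with at least 2.5 N for half a second; more than 12 N strains the pad. Sliding the five jars alone takes 2 to 5 N at the pushed jar (it varies): read the rise above that. The seated row is stiff, about 5 N per mm
- jar_1: White ointment jar with a flush white screw lid, straight-sided, 50 mm diameter, 52 mm high, about 110 g; origin at the centre of its underside, z up. First of the row of four on the bed (nearest the feed stop); the four stand along the lane with gaps of 3 to 13 mm, up to 2.5 mm off its centre line
- jar_2: The same jar, second of the row
- jar_3: The same jar, third of the row
- jar_4: The same jar, fourth of the row (nearest the open end of the bed)
- jar_5: The same jar (50 mm diameter, 52 mm high), the fifth of the batch, standing on the bench on the far side of the bed between a larger jar with a yellow lid (64 mm diameter, 68 mm high) and an amber bottle (36 mm, 80 mm high), in any order. It goes behind jar 4 on the open part of the bed
Not all that is in view belongs to the job. What is shaped like the jar_3 but green or red is not meant.

How it is judged:
By the outcome, as a careful person would: the job done as asked, in the order asked, and still so for the second after the job is handed in, with the robot touching nothing.
It also fails if it takes over 72 s, if anything falls off the work surface, if the arm or the gripper's body presses on something with over 40 N, if the wrist force passes 120 N, or if a joint passes its speed limit or range.

ROBOT

A 6-joint arm with a two-finger parallel gripper is mounted at the origin on the work surface. World frame = base frame: x ahead of the robot, y to its left, z up, the work surface at z = 0. Lengths are in m, angles in rad, forces in N, time in s.
With the tool pointing down it reaches from about 0.225 to 0.725 m from the base axis. Payload 3.1 kg.
Tool frame: the origin (TCP) lies at the very end of the fingers, on their centre line; the grasp point (between the pads) lies 19 mm behind it (r.hold_point_z is the distance from the TCP to the grasp point, in m); z points along the fingers, y is the line along which they close (so a half turn about z gives the same grasp; the last joint's range is limited). The gripper opens to 85 mm and grips with 20 to 120 N. Pads are 22 mm wide; open, the fingers measure 114 mm over their backs; the gripper's body (76 mm by 85 mm) begins 54 mm behind the grasp point. The pads swing forward as they close: fully open they stand 13 mm farther back than shut.
Start: joints at [1.187, 0.048, 0.099, 1.622, 0, 1.443], TCP at [0.133, 0.508, 0.231] pointing down, gripper open.
Joint ranges: [-2.91, 2.91], [-0.99, 1.94], [-1.21, 1.42], [-2.12, 2.29], [-1.49, 1.47], [-3.14, 3.14]. Speed limits (rad/s): [2.79, 2.79, 3.14, 3.14, 3.14, 3.14].

INTERFACE

Orientations are given as [roll, pitch, yaw] about the fixed x, y, z axes, in that order (R = Rz(yaw) Ry(pitch) Rx(roll)).
In Python, from workcell import r, optics gives the robot as it stands. The module is installed in compiled form; this text tells all that it offers.
- The arm moves only by the shell command python3 -m crank 'ROWS' [FORCE]. ROWS is JSON, a list of rows, each an object of numbers: "x", "y", "z": the shift along the tool's x, y, z in m; "rx", "ry", "rz": the turn, a rotation vector about the tool's x, y, z in degrees; "hand": the opening, from 0 (shut) to 1 (fully open). In form: [{"x": .., "y": .., "z": .., "rx": .., "ry": .., "rz": .., "hand": ..}, ...]. A call has 1 to 8 rows; each row is the pose to reach, as a shift and turn from the pose commanded when the call began, along the tool's axes at that moment; what a row does not reach only later rows make up. A row lasts 1/12 s, in which the tool goes at most 41.7 mm and 7.16 degrees, less where a joint would pass 70% of its speed; a pose out of reach is approached as far as the arm can. A call with a gripper value outside its range is refused whole. The fingers move at their own pace and stop on an object; FORCE is the grip in N (left out, the last holds). Time passes only in rows, so rows that repeat a pose let the fingers close. It gives the time, the measured TCP pose, the force, the opening and the grip force at its end, in the units of the state.
- r.observe(): the state, without advancing time (a new reading comes with each control period).
- optics.read_camera(name): name is "scene" or "top" or "wrist"; returns a dict with "image" (480x640x3 uint8, red, green, blue), "z_map" (480x640 float32, m along the optical axis (not along the pixel's ray), 0 where there is no reading), "K" (3x3 intrinsics, pixels), "R" (3x3) and "t" (3): a world point X has camera coordinates R X + t; the wrist camera has in their place "T_tool_cam" (4x4, takes a point from camera to tool coordinates, whose origin is the TCP and whose axes are the flange's). Camera axes: x right, y down, z forward; pixel columns grow to the right and rows downward; lengths in m; the calibration is good to about 2 mm. A picture is of the moment at which its call begins: read the wrist's pose just before it.
- r.finish_job(): hands the job in; it is judged then, once.
The state is a dict: "t": time; "joints": joint angles; "qvel": joint speeds; "tau": joint torques, N m; "ee_pos": TCP position; "ee_rot": TCP orientation; "contact_force": force on the tool from outside, world axes, zero at the start; "wrist_torque": the same for the moment, N m; "finger_gap": finger opening in m; "grasp_force": force on a finger pad.
Only numpy, scipy, OpenCV 4.12 (cv2) and the standard library are available. Lean on these libraries where they do the work, as an engineer would, in place of code of your own. Each camera call takes 0.05 s, during which the arm holds its last target. There are 200 camera calls.

## Working session

There is one attempt and no reset: what is moved stays moved. The work goes in short steps, Python scripts to look and compute and a shell command to move; the robot and the scene stay as the last step left them, time stands still between calls to the robot, and variables do not carry over. Pictures are saved under pics/ and viewed, at most 10 in all, crops included, and the job is handed in when it is done.

```bash
mkdir -p pics; cat > h.py <<'E'
import numpy as np, cv2
from workcell import r, optics
from scipy.spatial.transform import Rotation as Ro
def pose():
    s=r.observe(); return s, Ro.from_euler('xyz',s['ee_rot']).as_matrix(), np.array(s['ee_pos'])
def cam(n):
    s,R,p=pose(); c=optics.read_camera(n)
    if n=='wrist':
        T=np.array(c['T_tool_cam']); Rc=R@T[:3,:3]; o=R@T[:3,3]+p
    else:
        Rc=np.array(c['R']).T; o=-Rc@np.array(c['t'])
    c['Rc']=Rc; c['o']=o; return c
def ray(c,u,v,z):
    d=c['Rc']@np.linalg.inv(c['K'])@np.array([u,v,1.]); return c['o']+d*(z-c['o'][2])/d[2]
def cloud(c):
    v,u=np.mgrid[:480,:640]; z=c['z_map']
    P=np.stack([u,v,np.ones_like(u)],-1)@np.linalg.inv(c['K']).T*z[...,None]
    return P@c['Rc'].T+c['o']
def save(c,n): cv2.imwrite('pics/'+n,c['image'][...,::-1])
E
python3 - <<'E'
from h import *
a=cam('scene');b=cam('top')
save(a,'scene.png');save(b,'top.png')
print(r.observe()); print(a['o'],b['o'],b['Rc'],b['K'])
E
```

```text
{'t': 0.1, 'joints': array([ 1.18719325e+00,  4.86946419e-02,  9.77439888e-02,  1.62203283e+00,
       -1.31469428e-05,  1.44298252e+00]), 'qvel': array([ 0.00090042, -0.0017396 ,  0.00537332,  0.00022396, -0.00050942,
       -0.0014127 ]), 'tau': array([ 2.06925943e-03, -3.39850903e+01,  3.20935822e+01,  1.58104871e-02,
       -1.70779463e-04, -1.17891710e-05]), 'ee_pos': array([0.13263833, 0.50738051, 0.23021963]), 'ee_rot': array([-3.13942166e+00, -2.65748889e-04,  2.88580311e+00]), 'contact_force': array([ 0.30014836,  0.85367771, -0.09216533]), 'wrist_torque': array([-0.03016305,  0.00166267,  0.02844186]), 'grasp_force': 0.0, 'finger_gap': 0.08551453786841393}
[1.02856609 0.57819053 0.79948374] [0.37698343 0.02760867 0.99763713] [[ 0.00235536 -0.98698625  0.1607874 ]
 [-0.99935148 -0.00810059 -0.03508569]
 [ 0.03593157 -0.16060048 -0.98636525]] [[492.83216248   0.         319.14841261]
 [  0.         492.83216248 238.48430645]
 [  0.           0.           1.        ]]
```

View pics/top.png

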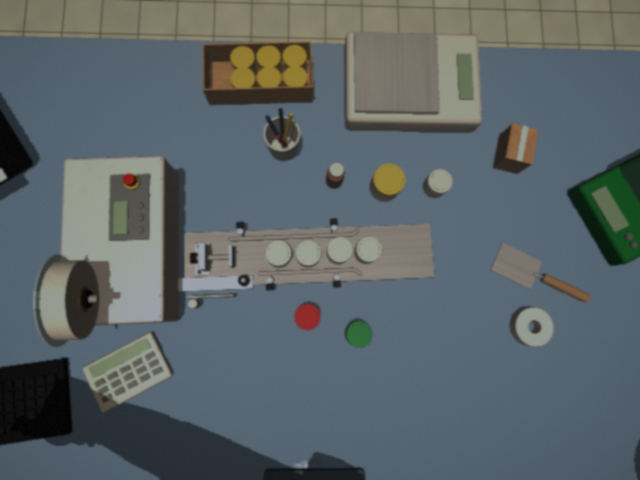

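View pics/scene.png

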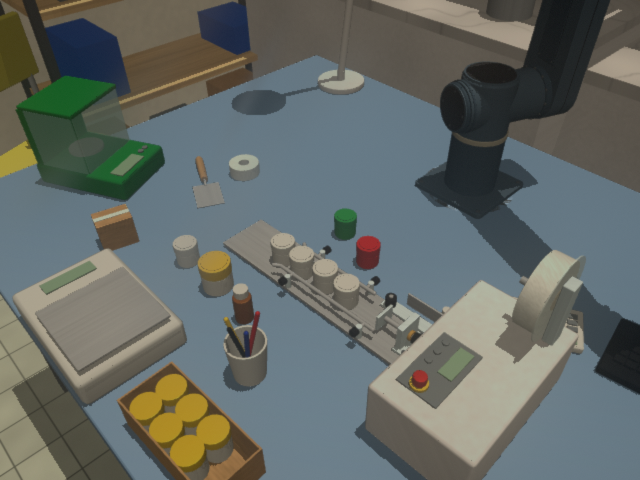

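The top view shows four row jars at (278,253), (308,253), (340,250) and (369,249). The lookalikes are the white jar at (440,181), yellow lid (389,180), amber bottle (336,173), tape roll (533,327), red jar (307,317), green jar (358,334) and pen cup (282,134). By the description, the fifth jar is the white one at (440,181). Next I'll measure it and check a close crop.

```bash
python3 - <<'E'
from h import *
b=cam('top');P=cloud(b)
im=b['image']; cv2.imwrite('pics/crop.png',cv2.resize(im[140:350,170:480],None,fx=2.5,fy=2.5,interpolation=cv2.INTER_CUBIC)[...,::-1])
hsv=cv2.cvtColor(im,cv2.COLOR_RGB2HSV)
def top(name,u,v,zlo,zhi):
    m=((P[...,2]>zlo)&(P[...,2]<zhi)).astype(np.uint8); w=np.zeros_like(m); w[v-24:v+24,u-24:u+24]=1
    n,l,st,ce=cv2.connectedComponentsWithStats(m*w)
    k=l[v,u]
    if k==0: print(name,'none',P[v,u]);return
    q=P[l==k]; cnt=cv2.findContours((l==k).astype(np.uint8),0,2)[0][0]
    (cu,cv_),rad=cv2.minEnclosingCircle(cnt); z=np.median(q[:,2])
    x=ray(b,cu,cv_,z); a=q[:,:2]
    print(name,'centre',x.round(4),'centroid',ray(b,*ce[k],z).round(4),'z',z.round(4),'eqdiam',(2*np.sqrt(len(q)/np.pi)*0.95/492.8).round(4))
for n,u,v,lo,hi in [('j1',278,253,.056,.075),('j2',308,253,.056,.075),('j3',340,250,.056,.075),('j4',369,249,.056,.075),('j5',440,181,.043,.063),('yel',389,180,.058,.08),('bot',337,170,.07,.095),('red',307,317,.04,.07),('grn',358,334,.04,.07)]:
    top(n,u,v,lo,hi)
# bed outline: plane points z in 8..17mm
m=((P[...,2]>.007)&(P[...,2]<.018)).astype(np.uint8); m[:, :180]=0; m[:,450:]=0; m[:215]=0;m[295:]=0
m=cv2.morphologyEx(m,cv2.MORPH_OPEN,np.ones((3,3)))
m[:,:375]=0   # open part
ys,xs=np.nonzero(m)
q=P[m>0]; print('bed open: z',np.median(q[:,2]))
# edges per column
L=[];H=[]
for u in range(378,428,3):
    c=np.nonzero(m[:,u])[0]
    L.append(ray(b,u,c.min()-.5,.012)[:2]);H.append(ray(b,u,c.max()+.5,.012)[:2])
L=np.array(L);H=np.array(H)
for A in(L,H): print(np.polyfit(A[:,1],A[:,0],1).round(4))
mid=(L+H)/2; print('mid',np.polyfit(mid[:,1],mid[:,0],1).round(4),'width',np.linalg.norm(L-H,axis=1).mean())
print('end', [ray(b,np.nonzero(m[v])[0].max()+.5,v,.012).round(4)[:2] for v in (240,250,260,270)])
E
```

```text
j1 centre [0.501  0.0723 0.065 ] centroid [0.5011 0.0722 0.065 ] z 0.065 eqdiam 0.0502
j2 centre [0.5016 0.0152 0.065 ] centroid [0.5017 0.0152 0.065 ] z 0.065 eqdiam 0.05
j3 centre [ 0.5081 -0.0451  0.0649] centroid [ 0.5083 -0.0451  0.0649] z 0.0649 eqdiam 0.0501
j4 centre [ 0.5096 -0.1008  0.0649] centroid [ 0.5095 -0.1007  0.0649] z 0.0649 eqdiam 0.0496
j5 centre [ 0.6484 -0.2465  0.0528] centroid [ 0.6492 -0.2468  0.0528] z 0.0528 eqdiam 0.0483
yel centre [ 0.6466 -0.1421  0.0689] centroid [ 0.6468 -0.1421  0.0689] z 0.0689 eqdiam 0.0624
bot centre [ 0.6604 -0.0382  0.0807] centroid [ 0.6611 -0.0381  0.0807] z 0.0807 eqdiam 0.0285
red centre [0.3809 0.0159 0.0529] centroid [0.3811 0.0158 0.0529] z 0.0529 eqdiam 0.0505
grn centre [ 0.3491 -0.0815  0.0526] centroid [ 0.3492 -0.0816  0.0526] z 0.0526 eqdiam 0.0515
bed open: z 0.012554400447460479
[-0.0522  0.5588]
[-0.0458  0.45  ]
mid [-0.049   0.5044] width 0.11013186932443286
end [array([ 0.5364, -0.2372]), array([ 0.5158, -0.2385]), array([ 0.4953, -0.2378]), array([ 0.4749, -0.2392])]
```

View pics/crop.png

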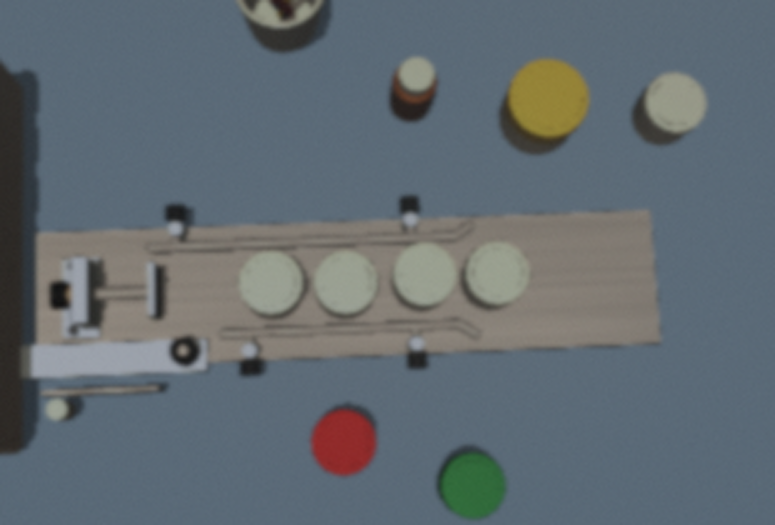

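The crop confirms that jar 5 is the white jar at the right end: top at 52.8 mm and about 49 mm across, next to the yellow-lidded jar and the bottle. I'll refine the lane line and pad face, then move.

```bash
cat >> h.py <<'E'
def go(x,y,z,yaw=None):
    s,R,p=pose(); d=R.T@(np.array([x,y,z])-p)
    out=dict(x=d[0],y=d[1],z=d[2])
    if yaw is not None:
        rv=np.degrees(Ro.from_matrix(R.T@Ro.from_euler('xyz',[np.pi,0,yaw]).as_matrix()).as_rotvec()); out.update(rx=rv[0],ry=rv[1],rz=rv[2])
    print({k:round(float(v),4) for k,v in out.items()})
E
python3 - <<'E'
from h import *
b=cam('top');P=cloud(b)
Z=P[...,2]
def edge(side,zs=.012):
    A=[]
    for u in range(262,430,2):
        col=Z[:,u]
        rng=range(215,245) if side<0 else range(292,262,-1)
        for v in rng:
            if col[v]>.007 and col[v]<.016 and .007<col[v-side*2]<.018: A.append(ray(b,u,v+side*.5,zs)[:2]);break
    A=np.array(A)
    for _ in range(4):
        p=np.polyfit(A[:,1],A[:,0],1); e=A[:,0]-np.polyval(p,A[:,1]); A=A[abs(e)<max(.0015,2*e.std())]
    return p,len(A)
p1,n1=edge(-1);p2,n2=edge(1); print(p1,n1,p2,n2,(p1+p2)/2)
# bracket / pad: highest points in stop region
for lo,hi,us in [(.046,.062,slice(205,262)),(.062,.075,slice(190,225))]:
    sub=np.zeros_like(Z,bool); sub[238:275,us]=True
    q=P[sub&(Z>lo)&(Z<hi)]
    print(len(q), np.percentile(q,[2,50,98],axis=0).round(4))
go(.30,0,.231,1.62)
E
```

```text
[-0.04772116  0.55974572] 78 [-0.04689382  0.44946809] 76 [-0.04730749  0.50460691]
126 [[0.4725 0.1602 0.0462]
 [0.4955 0.1651 0.0551]
 [0.5168 0.2118 0.0607]]
181 [[0.4705 0.2098 0.063 ]
 [0.4931 0.2155 0.0685]
 [0.5179 0.2219 0.0716]]
{'x': -0.2903, 'y': -0.4487, 'z': 0.0002, 'rx': -0.0803, 'ry': 0.0455, 'rz': 72.5243}
```

```bash
python3 -m crank '[{"x":-0.29,"y":-0.45,"rz":72.5},{"x":-0.29,"y":-0.45,"rz":72.5},{"x":-0.29,"y":-0.45,"rz":72.5},{"x":-0.29,"y":-0.45,"rz":72.5},{"x":-0.29,"y":-0.45,"rz":72.5},{"x":-0.29,"y":-0.45,"rz":72.5},{"x":-0.29,"y":-0.45,"rz":72.5},{"x":-0.29,"y":-0.45,"rz":72.5}]'; python3 -c "
from h import *
go(.45,-.1,.23,1.62);go(.648,-.2465,.2,1.62)"
```

```text
{'x': -0.4607, 'y': -0.5075, 'z': 0.0012, 'rx': -0.0803, 'ry': 0.0455, 'rz': 72.5243}
{'x': -0.6893, 'y': -0.5991, 'z': 0.0313, 'rx': -0.0803, 'ry': 0.0455, 'rz': 72.5243}invalid input
```

```bash
python3 -m crank '[{"x":-0.29,"y":-0.45,"z":0,"rx":0,"ry":0,"rz":72.5,"hand":1},{"x":-0.29,"y":-0.45,"z":0,"rx":0,"ry":0,"rz":72.5,"hand":1},{"x":-0.29,"y":-0.45,"z":0,"rx":0,"ry":0,"rz":72.5,"hand":1},{"x":-0.29,"y":-0.45,"z":0,"rx":0,"ry":0,"rz":72.5,"hand":1},{"x":-0.29,"y":-0.45,"z":0,"rx":0,"ry":0,"rz":72.5,"hand":1},{"x":-0.29,"y":-0.45,"z":0,"rx":0,"ry":0,"rz":72.5,"hand":1},{"x":-0.29,"y":-0.45,"z":0,"rx":0,"ry":0,"rz":72.5,"hand":1},{"x":-0.29,"y":-0.45,"z":0,"rx":0,"ry":0,"rz":72.5,"hand":1}]'; python3 -c "
from h import *
print(pose()[0]['t'])
go(.45,-.1,.23,1.618);go(.648,-.2465,.12,1.618)"
```

```text
t: 0.87
ee_pos: [0.2365, 0.1895, 0.2312]
ee_rot: [3.141, 0.0, 1.881]
contact_force: [1.0, -0.2, -0.5]
finger_gap: 0.085
grasp_force: 0.0
0.8667
{'x': -0.3409, 'y': 0.1149, 'z': 0.0013, 'rx': 0.0545, 'ry': -0.0031, 'rz': 15.0858}
{'x': -0.5409, 'y': 0.2585, 'z': 0.1115, 'rx': 0.0545, 'ry': -0.0031, 'rz': 15.0858}
```

```bash
python3 -m crank '[{"x":-0.541,"y":0.2585,"z":0.03,"rz":15.1,"rx":0,"ry":0,"hand":1},{"x":-0.541,"y":0.2585,"z":0.03,"rz":15.1,"rx":0,"ry":0,"hand":1},{"x":-0.541,"y":0.2585,"z":0.03,"rz":15.1,"rx":0,"ry":0,"hand":1},{"x":-0.541,"y":0.2585,"z":0.03,"rz":15.1,"rx":0,"ry":0,"hand":1},{"x":-0.541,"y":0.2585,"z":0.03,"rz":15.1,"rx":0,"ry":0,"hand":1},{"x":-0.541,"y":0.2585,"z":0.03,"rz":15.1,"rx":0,"ry":0,"hand":1},{"x":-0.541,"y":0.2585,"z":0.03,"rz":15.1,"rx":0,"ry":0,"hand":1},{"x":-0.541,"y":0.2585,"z":0.03,"rz":15.1,"rx":0,"ry":0,"hand":1}]'; python3 -c "
from h import *
print(pose()[0]['t'])
go(.648,-.2465,.14,1.618)"
```

```text
t: 1.53
ee_pos: [0.4671, -0.052, 0.2143]
ee_rot: [3.141, -0.0, 1.621]
contact_force: [0.4, 1.2, 0.9]
finger_gap: 0.0852
grasp_force: 0.0
1.5333
{'x': -0.2033, 'y': 0.1708, 'z': 0.0743, 'rx': 0.0076, 'ry': -0.0122, 'rz': 0.1813}
```

```bash
python3 -m crank '[{"x":-0.2033,"y":0.171,"z":0.05,"hand":1},{"x":-0.2033,"y":0.171,"z":0.05,"hand":1},{"x":-0.2033,"y":0.171,"z":0.05,"hand":1},{"x":-0.2033,"y":0.171,"z":0.05,"hand":1},{"x":-0.2033,"y":0.171,"z":0.05,"hand":1},{"x":-0.2033,"y":0.171,"z":0.075,"hand":1},{"x":-0.2033,"y":0.171,"z":0.075,"hand":1},{"x":-0.2033,"y":0.171,"z":0.075,"hand":1}]'; python3 - <<'E'
from h import *
c=cam('wrist');save(c,'w1.png');P=cloud(c)
m=((P[...,2]>.046)&(P[...,2]<.06)&(abs(P[...,0]-.648)<.045)&(abs(P[...,1]+.2465)<.045)).astype(np.uint8)
n,l,st,ce=cv2.connectedComponentsWithStats(m);k=1+st[1:,4].argmax();q=P[l==k]
cnt=cv2.findContours((l==k).astype(np.uint8),0,2)[0][0];(u,v),rd=cv2.minEnclosingCircle(cnt)
print(st[k],ray(c,u,v,.052),rd, q.min(0),q.max(0))
go(.648,-.2465,.03,1.618)
E
```

```text
invalid input
Traceback (most recent call last):
ValueError: attempt to get argmax of an empty sequence
```

View pics/w1.png

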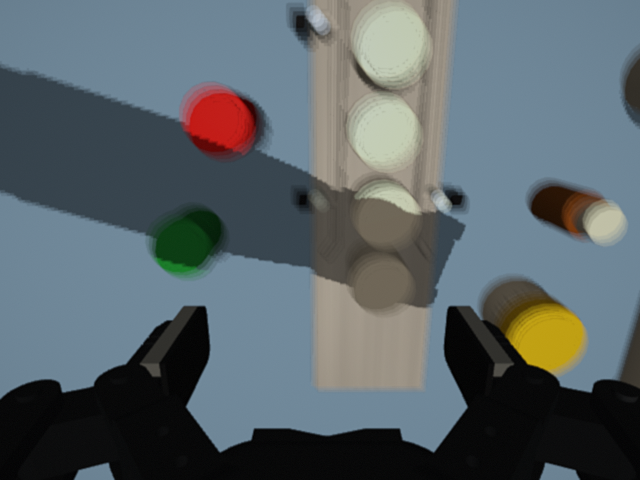

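The wrist view was taken mid-motion because the move was refused: all the keys are needed. It looks forward along the lane, with the row jars at (390,40) to (382,285). Repeating the move with full rows.

```bash
python3 -m crank '[{"x":-0.2033,"y":0.171,"z":0.05,"rx":0,"ry":0,"rz":0,"hand":1},{"x":-0.2033,"y":0.171,"z":0.05,"rx":0,"ry":0,"rz":0,"hand":1},{"x":-0.2033,"y":0.171,"z":0.05,"rx":0,"ry":0,"rz":0,"hand":1},{"x":-0.2033,"y":0.171,"z":0.05,"rx":0,"ry":0,"rz":0,"hand":1},{"x":-0.2033,"y":0.171,"z":0.05,"rx":0,"ry":0,"rz":0,"hand":1},{"x":-0.2033,"y":0.171,"z":0.075,"rx":0,"ry":0,"rz":0,"hand":1},{"x":-0.2033,"y":0.171,"z":0.075,"rx":0,"ry":0,"rz":0,"hand":1},{"x":-0.2033,"y":0.171,"z":0.075,"rx":0,"ry":0,"rz":0,"hand":1}]'; python3 - <<'E'
from h import *
c=cam('wrist');c=cam('wrist');P=cloud(c)
m=((P[...,2]>.046)&(P[...,2]<.06)&(abs(P[...,0]-.648)<.045)&(abs(P[...,1]+.2465)<.045)).astype(np.uint8)
print(m.sum())
if m.sum():
    q=P[m>0];print(q.min(0),q.max(0))
go(.648,-.2465,.03,1.618)
E
```

```text
t: 2.25
ee_pos: [0.6469, -0.247, 0.1308]
ee_rot: [-3.133, -0.003, 1.619]
contact_force: [-1.3, 0.1, -1.7]
finger_gap: 0.0855
grasp_force: 0.0
5298
[ 0.62689068 -0.27084215  0.04602797] [ 0.67621928 -0.22152739  0.05543318]
{'x': -0.003, 'y': 0.0022, 'z': 0.1064, 'rx': -0.2909, 'ry': -0.1815, 'rz': 0.1895}
```

```bash
python3 -m crank '[{"x":-0.002,"y":0.003,"z":0.035,"rx":0,"ry":0,"rz":0,"hand":1},{"x":-0.002,"y":0.003,"z":0.07,"rx":0,"ry":0,"rz":0,"hand":1},{"x":-0.002,"y":0.003,"z":0.1,"rx":0,"ry":0,"rz":0,"hand":1},{"x":-0.002,"y":0.003,"z":0.12,"rx":0,"ry":0,"rz":0,"hand":1},{"x":-0.002,"y":0.003,"z":0.12,"rx":0,"ry":0,"rz":0,"hand":1},{"x":-0.002,"y":0.003,"z":0.12,"rx":0,"ry":0,"rz":0,"hand":0.4},{"x":-0.002,"y":0.003,"z":0.12,"rx":0,"ry":0,"rz":0,"hand":0.4},{"x":-0.002,"y":0.003,"z":0.12,"rx":0,"ry":0,"rz":0,"hand":0.4}]' 25; python3 -c "
from h import *
print(pose())"
```

```text
t: 3.02
ee_pos: [0.6526, -0.2467, 0.024]
ee_rot: [3.136, 0.003, 1.623]
contact_force: [-1.1, -0.3, 1.1]
finger_gap: 0.0515
grasp_force: 0.7
({'t': 3.0167, 'joints': array([-4.57417606e-01,  5.36196859e-01,  2.81947395e-01,  1.31027749e+00,
       -9.82780834e-05,  1.06139954e+00]), 'qvel': array([-5.28903694e-03,  8.27606001e-03,  1.14832867e-02,  1.13050506e-02,
       -1.69198894e-02, -7.07446234e-05]), 'tau': array([ 4.02552718e-01, -4.94506323e+01,  3.09599590e+01, -3.79704684e-01,
        1.04968662e-01, -2.03029012e-03]), 'ee_pos': array([ 0.65258871, -0.24669692,  0.02404657]), 'ee_rot': array([3.13616715, 0.00314305, 1.62276667]), 'contact_force': array([-1.0999767 , -0.33850794,  1.11657706]), 'wrist_torque': array([-0.03118755,  0.26058724,  0.00510634]), 'grasp_force': 0.7222825102508068, 'finger_gap': 0.051496065422792996}, array([[-0.0519467 ,  0.99863426,  0.00558142],
       [ 0.99864491,  0.05196322, -0.00285692],
       [-0.00314304,  0.00542545, -0.99998034]]), array([ 0.65258871, -0.24669692,  0.02404657]))
```

```bash
python3 -m crank '[{"x":0,"y":0,"z":0,"rx":0,"ry":0,"rz":0,"hand":0.4},{"x":0,"y":0,"z":0,"rx":0,"ry":0,"rz":0,"hand":0.4},{"x":0,"y":0,"z":-0.03,"rx":0,"ry":0,"rz":0,"hand":0.4},{"x":0,"y":0,"z":-0.06,"rx":0,"ry":0,"rz":0,"hand":0.4},{"x":0,"y":0,"z":-0.08,"rx":0,"ry":0,"rz":0,"hand":0.4},{"x":0,"y":0,"z":-0.08,"rx":0,"ry":0,"rz":0,"hand":0.4},{"x":0,"y":0,"z":-0.08,"rx":0,"ry":0,"rz":0,"hand":0.4}]' 25; python3 - <<'E'
from h import *
b=cam('top');P=cloud(b)
s,R,p=pose();print(p,s['ee_rot'],s['contact_force'])
m=(P[...,2]>.118)&(P[...,2]<.14)
q=P[m&(abs(P[...,0]-.65)<.04)&(abs(P[...,1]+.246)<.04)]; print(len(q), q.mean(0) if len(q) else 0)
go(.5122,-.160,p[2],1.618)
E
```

```text
t: 3.6
ee_pos: [0.6524, -0.247, 0.103]
ee_rot: [3.136, 0.003, 1.622]
contact_force: [-0.4, 0.6, -1.0]
finger_gap: 0.0492
grasp_force: 26.7
[ 0.65098568 -0.24632743  0.10041038] [3.14008570e+00 8.20716024e-04 1.62223034e+00] [-0.73016875  0.7172106  -1.35934332]
326 [ 0.65177012 -0.23557446  0.13022197]
{'x': 0.0933, 'y': -0.1342, 'z': -0.0003, 'rx': 0.0864, 'ry': 0.0468, 'rz': 0.2424}
```

```bash
python3 -m crank '[{"x":0.0233,"y":-0.0335,"z":0,"rx":0,"ry":0,"rz":0.2,"hand":0.4},{"x":0.0466,"y":-0.067,"z":0,"rx":0,"ry":0,"rz":0.2,"hand":0.4},{"x":0.07,"y":-0.1005,"z":0,"rx":0,"ry":0,"rz":0.2,"hand":0.4},{"x":0.0933,"y":-0.1342,"z":0,"rx":0,"ry":0,"rz":0.2,"hand":0.4},{"x":0.0933,"y":-0.1342,"z":0.025,"rx":0,"ry":0,"rz":0.2,"hand":0.4},{"x":0.0933,"y":-0.1342,"z":0.05,"rx":0,"ry":0,"rz":0.2,"hand":0.4},{"x":0.0933,"y":-0.1342,"z":0.05,"rx":0,"ry":0,"rz":0.2,"hand":0.4},{"x":0.0933,"y":-0.1342,"z":0.05,"rx":0,"ry":0,"rz":0.2,"hand":0.4}]'; python3 - <<'E'
from h import *
c=cam('wrist'); c=cam('wrist');P=cloud(c); save(c,'w2.png')
s,R,p=pose();print(p,s['ee_rot'],s['contact_force'])
go(.5122,-.160,.033,1.618)
E
```

```text
t: 4.32
ee_pos: [0.5086, -0.1584, 0.0463]
ee_rot: [-3.135, -0.003, 1.619]
contact_force: [0.1, -0.0, -0.5]
finger_gap: 0.0492
grasp_force: 26.7
[ 0.51189106 -0.16000471  0.04972337] [-3.14117884e+00 -1.93711911e-04  1.61857327e+00] [ 0.18784531  0.26568896 -1.38871325]
{'x': -0.0, 'y': 0.0003, 'z': 0.0167, 'rx': -0.0237, 'ry': -0.0111, 'rz': 0.0328}
```

View pics/w2.png

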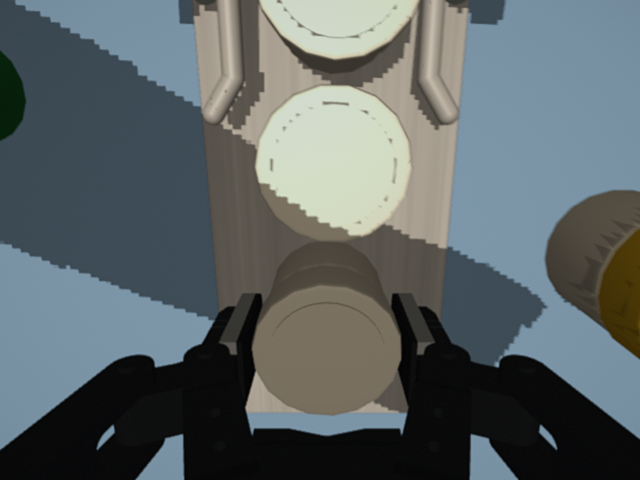

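Jar 5 is held at (327,345), lined up behind jar 4 at (333,160) over the open bed. Lowering it until it touches.

```bash
python3 -m crank '[{"x":0,"y":0,"z":0.008,"rx":0,"ry":0,"rz":0,"hand":0.4},{"x":0,"y":0,"z":0.012,"rx":0,"ry":0,"rz":0,"hand":0.4},{"x":0,"y":0,"z":0.015,"rx":0,"ry":0,"rz":0,"hand":0.4},{"x":0,"y":0,"z":0.015,"rx":0,"ry":0,"rz":0,"hand":0.4},{"x":0,"y":0,"z":0.015,"rx":0,"ry":0,"rz":0,"hand":0.4}]'; python3 -c "
from h import *
cam('top');s,R,p=pose();print(p,s['contact_force'])"
```

```text
t: 4.83
ee_pos: [0.5123, -0.1602, 0.036]
ee_rot: [3.141, 0.001, 1.619]
contact_force: [-1.2, 0.6, 5.0]
finger_gap: 0.0491
grasp_force: 27.2
[ 0.51236344 -0.16020071  0.03596218] [-1.57744867  0.47935779  5.64214559]
```

```bash
python3 -m crank '[{"x":0,"y":0,"z":-0.001,"rx":0,"ry":0,"rz":0,"hand":0.75},{"x":0,"y":0,"z":-0.001,"rx":0,"ry":0,"rz":0,"hand":0.75},{"x":0,"y":0,"z":-0.001,"rx":0,"ry":0,"rz":0,"hand":0.75},{"x":0,"y":0,"z":-0.03,"rx":0,"ry":0,"rz":0,"hand":0.75},{"x":0,"y":0,"z":-0.06,"rx":0,"ry":0,"rz":0,"hand":0.75},{"x":0.04,"y":0,"z":-0.06,"rx":0,"ry":0,"rz":0,"hand":0.75},{"x":0.08,"y":0,"z":-0.06,"rx":0,"ry":0,"rz":0,"hand":0.75},{"x":0.115,"y":0,"z":-0.06,"rx":0,"ry":0,"rz":0,"hand":0.75}]'; cat >> h.py <<'E'
A=-.0473; B=.5046
def jars(show=True):
    """tops of white lids on the bed from the wrist cam + top cam: lane offset (mm) and lane y (mm)"""
    for n in ('top','wrist'):
        if n=='wrist': cam(n)
        c=cam(n);P=cloud(c)
        im=c['image'].astype(int)
        m=((P[...,2]>.058)&(P[...,2]<.072)&(abs(P[...,0]-(B+A*P[...,1]))<.036)&(P[...,1]>-.23)&(P[...,1]<.155)&(im.min(-1)>60)).astype(np.uint8)
        m=cv2.morphologyEx(m,cv2.MORPH_OPEN,np.ones((3,3)))
        # split touching tops
        d=cv2.distanceTransform(m,2,5); 
        f=np.linalg.norm(P[240,320]-P[240,321]) 
        k=(d>.6*d.max()).astype(np.uint8) if m.any() else m
        N,l,st,ce=cv2.connectedComponentsWithStats(k)
        L=[]
        for i in range(1,N):
            if st[i,4]<6: continue
            x=ray(c,*ce[i],.064); L.append((round(1000*(x[1]-.017)/.9989,1),round(1000*(x[0]-B-A*x[1]),1),int(st[i,4])))
        print(n,sorted(L))
E
python3 - <<'E'
from h import *
jars(); go(.5067,-.045,.049,1.618)
E
```

```text
t: 5.55
ee_pos: [0.5066, -0.0438, 0.0954]
ee_rot: [3.14, -0.0, 1.617]
contact_force: [0.3, -0.4, -0.5]
finger_gap: 0.0644
grasp_force: 0.0
top [(np.float64(2.6), np.float64(-2.8), 87), (np.float64(55.3), np.float64(4.0), 107)]
wrist [(np.float64(-126.6), np.float64(-6.5), 118), (np.float64(-111.8), np.float64(9.9), 522), (np.float64(-50.4), np.float64(-4.0), 111), (np.float64(-14.1), np.float64(0.1), 118), (np.float64(-8.3), np.float64(-16.0), 55), (np.float64(2.6), np.float64(-11.3), 72), (np.float64(44.3), np.float64(4.5), 572), (np.float64(50.5), np.float64(-12.5), 165), (np.float64(59.1), np.float64(-0.8), 104)]
{'x': -0.0023, 'y': 0.0008, 'z': 0.0454, 'rx': -0.0205, 'ry': -0.0118, 'rz': 0.2934}
```

```bash
python3 -m crank '[{"x":-0.002,"y":0.0005,"z":0.025,"rx":0,"ry":0,"rz":0,"hand":0.75},{"x":-0.002,"y":0.0005,"z":0.045,"rx":0,"ry":0,"rz":0,"hand":0.75},{"x":-0.002,"y":0.0005,"z":0.045,"rx":0,"ry":0,"rz":0,"hand":0.75},{"x":-0.002,"y":0.0005,"z":0.045,"rx":0,"ry":0,"rz":0,"hand":0.6},{"x":-0.002,"y":0.0005,"z":0.045,"rx":0,"ry":0,"rz":0,"hand":0.5},{"x":-0.002,"y":0.0005,"z":0.045,"rx":0,"ry":0,"rz":0,"hand":0.5},{"x":-0.002,"y":0.0005,"z":0.045,"rx":0,"ry":0,"rz":0,"hand":0.5},{"x":-0.002,"y":0.0005,"z":0.045,"rx":0,"ry":0,"rz":0,"hand":0.5}]' 20; python3 -c "
from h import *
go(.5067,-.045,.049,1.618);s,R,p=pose();print(p,s['grasp_force'],s['contact_force'])"
```

```text
t: 6.37
ee_pos: [0.5075, -0.0473, 0.0507]
ee_rot: [3.14, 0.001, 1.618]
contact_force: [-0.5, -0.2, -1.2]
finger_gap: 0.049
grasp_force: 23.5
{'x': 0.0023, 'y': -0.0007, 'z': 0.0017, 'rx': 0.0961, 'ry': 0.0304, 'rz': 0.027}
[ 0.50751144 -0.04728471  0.05067149] 23.476634323596954 [-0.52823765 -0.21458121 -1.21522419]
```

```bash
python3 -m crank '[{"x":0,"y":-0.0007,"z":0,"rx":0,"ry":0,"rz":0,"hand":0.5},{"x":0,"y":-0.0007,"z":0,"rx":0,"ry":0,"rz":0,"hand":0.5},{"x":0,"y":-0.0007,"z":0,"rx":0,"ry":0,"rz":0,"hand":0.75},{"x":0,"y":-0.0007,"z":0,"rx":0,"ry":0,"rz":0,"hand":0.75},{"x":0,"y":-0.0007,"z":-0.025,"rx":0,"ry":0,"rz":0,"hand":0.75},{"x":0,"y":-0.0007,"z":-0.045,"rx":0,"ry":0,"rz":0,"hand":0.75},{"x":0.035,"y":-0.0007,"z":-0.045,"rx":0,"ry":0,"rz":0,"hand":0.75},{"x":0.0625,"y":-0.0007,"z":-0.045,"rx":0,"ry":0,"rz":0,"hand":0.75}]' 20; python3 -c "
from h import *
cam('wrist');cam('wrist')
go(.5039,.0152,.049,1.618);s,R,p=pose();print(p)"
```

```text
t: 7.03
ee_pos: [0.505, 0.0155, 0.0972]
ee_rot: [3.136, 0.0, 1.616]
contact_force: [-0.0, -0.2, 0.1]
finger_gap: 0.064
grasp_force: 0.0
{'x': -0.0033, 'y': 0.0005, 'z': 0.0465, 'rx': 0.0755, 'ry': -0.0889, 'rz': 0.2753}
[0.50319128 0.01843009 0.09551632]
```

```bash
python3 -m crank '[{"x":-0.002,"y":0.0005,"z":0.025,"rx":0,"ry":0,"rz":0.2,"hand":0.75},{"x":-0.002,"y":0.0005,"z":0.046,"rx":0,"ry":0,"rz":0.2,"hand":0.75},{"x":-0.002,"y":0.0005,"z":0.046,"rx":0,"ry":0,"rz":0.2,"hand":0.75},{"x":-0.002,"y":0.0005,"z":0.046,"rx":0,"ry":0,"rz":0.2,"hand":0.6},{"x":-0.002,"y":0.0005,"z":0.046,"rx":0,"ry":0,"rz":0.2,"hand":0.5},{"x":-0.002,"y":0.0005,"z":0.046,"rx":0,"ry":0,"rz":0.2,"hand":0.5},{"x":-0.002,"y":0.0005,"z":0.046,"rx":0,"ry":0,"rz":0.2,"hand":0.5},{"x":-0.002,"y":0.0005,"z":0.046,"rx":0,"ry":0,"rz":0.2,"hand":0.5}]' 20; python3 -c "
from h import *
s,R,p=pose();print(p,s['grasp_force'],s['contact_force'],p[0]-B-A*p[1])"
```

```text
t: 7.8
ee_pos: [0.5045, 0.0133, 0.0497]
ee_rot: [3.14, 0.0, 1.615]
contact_force: [-0.4, -0.4, -1.8]
finger_gap: 0.0489
grasp_force: 22.5
[0.50445629 0.01328285 0.04966849] 22.510837018489838 [-0.4424226  -0.39915687 -1.81940144] 0.00048456568352941314
```

```bash
python3 -m crank '[{"x":0,"y":-0.0005,"z":0,"rx":0,"ry":0,"rz":0,"hand":0.5},{"x":0,"y":-0.0005,"z":0,"rx":0,"ry":0,"rz":0,"hand":0.75},{"x":0,"y":-0.0005,"z":0,"rx":0,"ry":0,"rz":0,"hand":0.75},{"x":0,"y":-0.0005,"z":-0.025,"rx":0,"ry":0,"rz":0,"hand":0.75},{"x":0,"y":-0.0005,"z":-0.06,"rx":0,"ry":0,"rz":0,"hand":0.75},{"x":-0.04,"y":-0.0005,"z":-0.08,"rx":0,"ry":0,"rz":0,"hand":0.5},{"x":-0.08,"y":-0.0005,"z":-0.09,"rx":0,"ry":0,"rz":0,"hand":0.35},{"x":-0.12,"y":-0.0005,"z":-0.09,"rx":0,"ry":0,"rz":0,"hand":0.3}]' 20; python3 -c "
from h import *
go(B-A*.209,-.209,.14,1.618)"
```

```text
t: 8.47
ee_pos: [0.5111, -0.1068, 0.1432]
ee_rot: [3.134, 0.003, 1.618]
contact_force: [1.1, 0.5, -0.4]
finger_gap: 0.0286
grasp_force: 0.0
{'x': -0.1022, 'y': -0.0015, 'z': 0.0035, 'rx': 0.4413, 'ry': 0.1668, 'rz': 0.0217}
```

```bash
python3 -m crank '[{"x":-0.04,"y":0,"z":0,"rx":0,"ry":0,"rz":0,"hand":0.3},{"x":-0.08,"y":0,"z":0,"rx":0,"ry":0,"rz":0,"hand":0.3},{"x":-0.106,"y":0,"z":0,"rx":0,"ry":0,"rz":0,"hand":0.3},{"x":-0.106,"y":0,"z":0,"rx":0,"ry":0,"rz":0,"hand":0.3},{"x":-0.106,"y":0,"z":0,"rx":0,"ry":0,"rz":0,"hand":0.3}]' 20; sed -i 's/&(im.min(-1)>60)//' h.py; python3 - <<'E'
from h import *
cam('wrist');jars()
a=cam('wrist')['image'];b=cam('top')['image'][190:310,150:470]
cv2.imwrite('pics/v3.png',np.vstack([a,cv2.resize(b,(320,120)).repeat(1,0) if 0 else np.pad(b,((0,0),(0,320),(0,0)))])[...,::-1])
go(B+A*-.212,-.212,.03,1.618)
E
```

```text
t: 8.88
ee_pos: [0.513, -0.2129, 0.1387]
ee_rot: [3.141, -0.0, 1.612]
contact_force: [0.1, 0.3, -0.7]
finger_gap: 0.0249
grasp_force: 0.0
top [(np.float64(-177.3), np.float64(-7.7), 24), (np.float64(-121.1), np.float64(1.3), 86), (np.float64(-61.2), np.float64(-1.3), 105), (np.float64(59.4), np.float64(0.3), 78)]
wrist [(np.float64(-191.6), np.float64(0.6), 71), (np.float64(-177.6), np.float64(15.5), 288), (np.float64(-170.5), np.float64(-7.4), 359), (np.float64(-166.0), np.float64(8.6), 7), (np.float64(-122.7), np.float64(-7.7), 364), (np.float64(-113.2), np.float64(13.0), 786), (np.float64(-101.5), np.float64(-3.0), 101)]
{'x': -0.0019, 'y': 0.0012, 'z': 0.1088, 'rx': 0.0022, 'ry': -0.0075, 'rz': -0.0446}
```

View pics/v3.png

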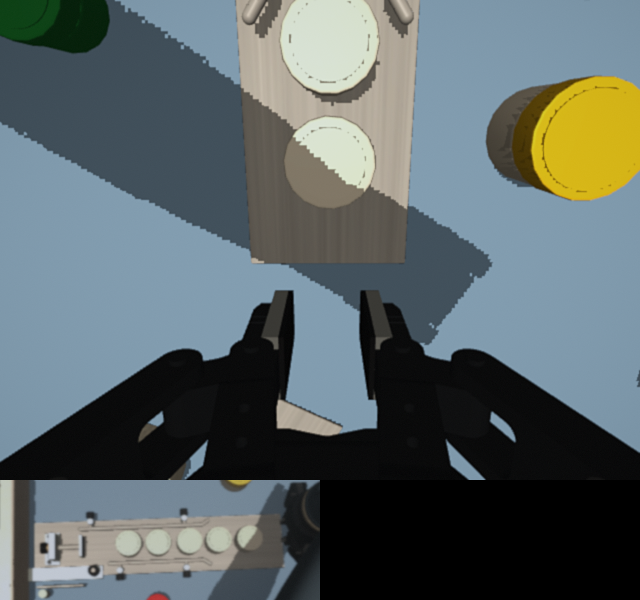

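The wrist view shows jars 5 at (330,162) and 4 at (330,43), with the fingers behind them. The top strip shows five jars in line. Lowering behind the row and improving the detector.

```bash
python3 -m crank '[{"x":-0.001,"y":0.0012,"z":0.035,"rx":0,"ry":0,"rz":0,"hand":0.3},{"x":-0.001,"y":0.0012,"z":0.07,"rx":0,"ry":0,"rz":0,"hand":0.3},{"x":-0.001,"y":0.0012,"z":0.1,"rx":0,"ry":0,"rz":0,"hand":0.3},{"x":-0.001,"y":0.0012,"z":0.109,"rx":0,"ry":0,"rz":0,"hand":0.3},{"x":-0.001,"y":0.0012,"z":0.109,"rx":0,"ry":0,"rz":0,"hand":0.3},{"x":-0.001,"y":0.0012,"z":0.109,"rx":0,"ry":0,"rz":0,"hand":0.3}]' 20; cat >> h.py <<'E'
def jars(n='top'):
    c=cam(n);P=cloud(c)
    m=((P[...,2]>.055)&(P[...,2]<.074)&(abs(P[...,0]-(B+A*P[...,1]))<.036)&(P[...,1]>-.23)&(P[...,1]<.15)).astype(np.uint8)
    q=cv2.resize(m*255,None,fx=4,fy=4,interpolation=cv2.INTER_LINEAR); q=cv2.medianBlur(q,9)
    rp=4*c['K'][0,0]*.025/float(np.median(c['z_map'][m>0]))
    C=cv2.HoughCircles(q,cv2.HOUGH_GRADIENT,1,rp*1.6,param1=100,param2=9,minRadius=int(rp*.88),maxRadius=int(rp*1.12))
    L=[]
    for u,v,rr in (C[0] if C is not None else []):
        x=ray(c,(u+.5)/4-.5,(v+.5)/4-.5,.064); L.append((float(round(1000*(x[1]-.017)/.9989,1)),float(round(1000*(x[0]-B-A*x[1]),1)),round(float(rr/rp),2)))
    print(n,sorted(L)); return c,q
E
python3 - <<'E'
from h import *
c,q=jars();cv2.imwrite('pics/m.png',q[800:1200,640:1840:1][::2,::2])
s,R,p=pose();print(p,s['contact_force'],p[0]-B-A*p[1])
E
```

```text
t: 9.68
ee_pos: [0.5146, -0.2119, 0.0302]
ee_rot: [-3.141, -0.0, 1.616]
contact_force: [0.4, -0.7, 1.0]
finger_gap: 0.0258
grasp_force: 0.0
top [(-177.7, -0.3, 0.99), (-118.1, 0.6, 0.98), (-61.7, -0.5, 1.0), (-1.8, -0.6, 0.99), (55.4, -0.2, 0.99)]
[ 0.51574201 -0.21274148  0.03164942] [ 0.13803168 -0.56450867  0.00205729] 0.0010793346461051047
```

View pics/m.png

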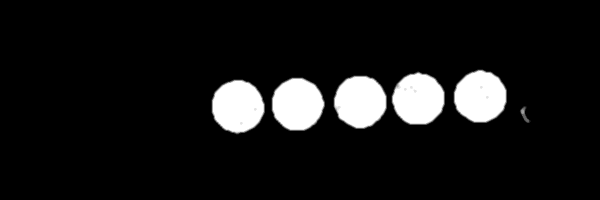

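```bash
python3 -m crank '[{"x":0.01,"y":-0.001,"z":0.002,"rx":0,"ry":0,"rz":0,"hand":0.3},{"x":0.018,"y":-0.001,"z":0.002,"rx":0,"ry":0,"rz":0,"hand":0.3},{"x":0.024,"y":-0.001,"z":0.002,"rx":0,"ry":0,"rz":0,"hand":0.3},{"x":0.029,"y":-0.001,"z":0.002,"rx":0,"ry":0,"rz":0,"hand":0.3},{"x":0.034,"y":-0.001,"z":0.002,"rx":0,"ry":0,"rz":0,"hand":0.3},{"x":0.039,"y":-0.001,"z":0.002,"rx":0,"ry":0,"rz":0,"hand":0.3},{"x":0.044,"y":-0.001,"z":0.002,"rx":0,"ry":0,"rz":0,"hand":0.3}]' 20; cat >> h.py <<'E'
def st():
    s,R,p=pose();print(p.round(4),'F',s['contact_force'].round(2),'lane y',round(1000*(p[1]-.017)/.9989,1),'off',round(1000*(p[0]-B-A*p[1]),2),'yaw',s['ee_rot'][2].round(4))
E
python3 -c "
from h import *
jars();st()"
```

```text
t: 10.32
ee_pos: [0.5124, -0.1693, 0.0289]
ee_rot: [3.14, 0.003, 1.615]
contact_force: [0.6, -3.9, 4.2]
finger_gap: 0.0259
grasp_force: 2.2
top [(-153.4, -0.3, 0.99), (-103.6, 0.2, 0.99), (-54.1, -0.2, 0.99), (-1.3, -0.1, 0.99), (55.4, -0.2, 1.0)]
[ 0.5122 -0.1679  0.0285] F [ 0.3  -1.43  2.3 ] lane y -185.1 off -0.39 yaw 1.6157
```

```bash
python3 -m crank '[{"x":0.005,"y":0.0002,"z":0,"rx":0,"ry":0,"rz":-0.1,"hand":0.3},{"x":0.009,"y":0.0002,"z":0,"rx":0,"ry":0,"rz":-0.1,"hand":0.3},{"x":0.013,"y":0.0002,"z":0,"rx":0,"ry":0,"rz":-0.1,"hand":0.3},{"x":0.017,"y":0.0002,"z":0,"rx":0,"ry":0,"rz":-0.1,"hand":0.3},{"x":0.021,"y":0.0002,"z":0,"rx":0,"ry":0,"rz":-0.1,"hand":0.3},{"x":0.025,"y":0.0002,"z":0,"rx":0,"ry":0,"rz":-0.1,"hand":0.3}]' 20; python3 -c "
from h import *
jars();st()"
```

```text
t: 10.87
ee_pos: [0.5111, -0.1445, 0.0284]
ee_rot: [3.141, 0.003, 1.616]
contact_force: [0.6, -6.1, 4.6]
finger_gap: 0.0256
grasp_force: 3.1
top [(-128.3, -0.3, 0.98), (-79.5, 0.2, 0.98), (-29.6, 0.3, 0.99), (20.1, 0.3, 0.99), (69.2, 0.4, 0.99)]
[ 0.511  -0.1434  0.0282] F [ 0.99 -4.2   3.98] lane y -160.6 off -0.41 yaw 1.617
```

```bash
python3 -m crank '[{"x":0.004,"y":0.0002,"z":0,"rx":0,"ry":0,"rz":0,"hand":0.3},{"x":0.008,"y":0.0002,"z":0,"rx":0,"ry":0,"rz":0,"hand":0.3},{"x":0.012,"y":0.0003,"z":0,"rx":0,"ry":0,"rz":0,"hand":0.3},{"x":0.016,"y":0.0003,"z":0,"rx":0,"ry":0,"rz":0,"hand":0.3},{"x":0.02,"y":0.0003,"z":0,"rx":0,"ry":0,"rz":0,"hand":0.3}]' 20; python3 -c "
from h import *
jars();st()"
```

```text
t: 11.33
ee_pos: [0.5103, -0.1245, 0.0282]
ee_rot: [3.141, 0.002, 1.616]
contact_force: [0.6, -6.1, 4.1]
finger_gap: 0.0256
grasp_force: 3.3
top [(-109.4, -0.0, 0.99), (-58.9, 0.5, 0.99), (-9.5, 0.1, 0.99), (39.7, -0.3, 0.99), (90.1, 0.7, 0.97)]
[ 0.5102 -0.1234  0.0281] F [ 0.16 -4.42  5.37] lane y -140.6 off -0.24 yaw 1.6169
```

```bash
python3 -m crank '[{"x":0.004,"y":0.0001,"z":0,"rx":0,"ry":0,"rz":0,"hand":0.3},{"x":0.008,"y":0.0001,"z":0,"rx":0,"ry":0,"rz":0,"hand":0.3},{"x":0.012,"y":0.0001,"z":0,"rx":0,"ry":0,"rz":0,"hand":0.3},{"x":0.015,"y":0.0001,"z":0,"rx":0,"ry":0,"rz":0,"hand":0.3}]' 20; python3 -c "
from h import *
jars();st();c=cam('top');cv2.imwrite('pics/v4.png',cv2.resize(c['image'][200:300,180:420],None,fx=3,fy=3,interpolation=cv2.INTER_CUBIC)[...,::-1]);jars();st()"
```

```text
t: 11.72
ee_pos: [0.5096, -0.1093, 0.0281]
ee_rot: [3.141, 0.002, 1.616]
contact_force: [0.5, -5.6, 4.9]
finger_gap: 0.0256
grasp_force: 3.3
top [(-94.5, 0.1, 0.98), (-44.0, 0.7, 0.98), (5.3, 0.2, 0.99), (55.4, -0.2, 0.98), (105.2, -0.6, 1.01)]
[ 0.5095 -0.1086  0.028 ] F [ 0.02 -4.1   4.67] lane y -125.7 off -0.19 yaw 1.617
top [(-93.0, -0.3, 0.96), (-44.0, 0.7, 0.99), (7.3, 0.3, 1.01), (55.9, -0.7, 0.99), (105.7, -0.1, 1.01)]
[ 0.5095 -0.1086  0.0278] F [ 0.7  -3.77  4.48] lane y -125.8 off -0.2 yaw 1.6171
```

View pics/v4.png

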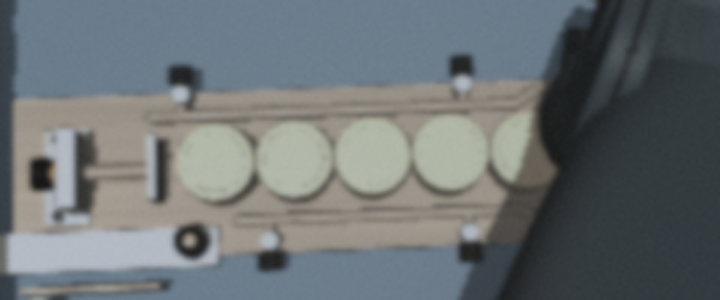

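The row is straight, with the pad's face at (165,165) in the crop about 10 mm ahead of jar 1 (215,160). Creeping in.

```bash
python3 -m crank '[{"x":0.002,"y":0,"z":0,"rx":0,"ry":0,"rz":0,"hand":0.3},{"x":0.004,"y":0,"z":0,"rx":0,"ry":0,"rz":0,"hand":0.3},{"x":0.0055,"y":0,"z":0,"rx":0,"ry":0,"rz":0,"hand":0.3},{"x":0.007,"y":0,"z":0,"rx":0,"ry":0,"rz":0,"hand":0.3}]' 20; python3 -c "
from h import *
st();jars();st()"
```

```text
t: 12.2
ee_pos: [0.5091, -0.1024, 0.0278]
ee_rot: [3.142, 0.002, 1.616]
contact_force: [0.0, -6.1, 4.3]
finger_gap: 0.0257
grasp_force: 3.3
[ 0.5091 -0.1024  0.0278] F [ 0.04 -6.12  4.27] lane y -119.5 off -0.33 yaw 1.6164
top [(-87.2, -0.1, 0.98), (-37.7, 0.4, 0.99), (12.5, 0.0, 0.98), (62.1, 0.1, 0.99), (111.4, 0.1, 0.99)]
[ 0.5091 -0.102   0.0278] F [ 0.27 -4.79  3.78] lane y -119.2 off -0.35 yaw 1.6166
```

```bash
python3 -m crank '[{"x":0.0007,"y":0.0001,"z":0,"rx":0,"ry":0,"rz":0,"hand":0.3},{"x":0.0014,"y":0.0002,"z":0,"rx":0,"ry":0,"rz":0,"hand":0.3},{"x":0.002,"y":0.0002,"z":0,"rx":0,"ry":0,"rz":0,"hand":0.3}]' 20; python3 -m crank '[{"x":0.0007,"y":0,"z":0,"rx":0,"ry":0,"rz":0,"hand":0.3},{"x":0.0014,"y":0,"z":0,"rx":0,"ry":0,"rz":0,"hand":0.3}]' 20
```

```text
t: 12.5
ee_pos: [0.5091, -0.1004, 0.0278]
ee_rot: [-3.141, 0.002, 1.616]
contact_force: [-0.0, -5.6, 4.4]
finger_gap: 0.026
grasp_force: 3.4
t: 12.67
ee_pos: [0.5091, -0.099, 0.0278]
ee_rot: [-3.141, 0.002, 1.616]
contact_force: [0.5, -5.5, 4.5]
finger_gap: 0.0255
grasp_force: 3.3
```

```bash
 python3 -c "
from h import *
st();jars();st()"
```

```text
[ 0.5091 -0.099   0.0278] F [ 0.48 -5.54  4.51] lane y -116.2 off -0.2 yaw 1.6164
top [(-83.9, -0.5, 0.98), (-34.4, 0.1, 0.99), (14.9, 0.6, 0.98), (65.4, -0.3, 0.99), (115.1, -0.2, 1.0)]
[ 0.5091 -0.0989  0.0278] F [ 0.44 -5.68  4.78] lane y -116.0 off -0.17 yaw 1.6165
```

```bash
python3 -m crank '[{"x":0.0007,"y":0.0001,"z":0,"rx":0,"ry":0,"rz":0,"hand":0.3},{"x":0.0014,"y":0.0001,"z":0,"rx":0,"ry":0,"rz":0,"hand":0.3}]' 20
```

```text
t: 12.88
ee_pos: [0.5091, -0.0977, 0.0278]
ee_rot: [-3.141, 0.002, 1.616]
contact_force: [0.3, -5.9, 3.8]
finger_gap: 0.0258
grasp_force: 3.4
```

```bash
python3 -m crank '[{"x":0.0006,"y":0,"z":0,"rx":0,"ry":0,"rz":0,"hand":0.3},{"x":0.0012,"y":0,"z":0,"rx":0,"ry":0,"rz":0,"hand":0.3}]' 20
```

```text
t: 13.05
ee_pos: [0.5091, -0.0964, 0.0278]
ee_rot: [-3.141, 0.002, 1.616]
contact_force: [0.3, -6.3, 3.9]
finger_gap: 0.0254
grasp_force: 3.4
```

```bash
python3 -m crank '[{"x":0.0006,"y":0,"z":0,"rx":0,"ry":0,"rz":0,"hand":0.3},{"x":0.0012,"y":0,"z":0,"rx":0,"ry":0,"rz":0,"hand":0.3}]' 20
```

```text
t: 13.22
ee_pos: [0.509, -0.0952, 0.0278]
ee_rot: [-3.141, 0.002, 1.616]
contact_force: [0.4, -6.6, 3.8]
finger_gap: 0.0254
grasp_force: 3.3
```

```bash
python3 -c "
from h import *
jars();st();"
```

```text
top [(-79.5, 0.2, 0.98), (-30.5, 0.2, 0.99), (19.7, -0.2, 1.0), (69.2, -0.1, 1.0), (118.9, -0.0, 1.0)]
[ 0.509  -0.0951  0.0278] F [ 0.65 -5.18  3.88] lane y -112.3 off -0.09 yaw 1.6165
```

```bash
python3 -m crank '[{"x":0.0006,"y":0,"z":0,"rx":0,"ry":0,"rz":0,"hand":0.3},{"x":0.0012,"y":0,"z":0,"rx":0,"ry":0,"rz":0,"hand":0.3}]' 20
```

```text
t: 13.43
ee_pos: [0.509, -0.095, 0.0279]
ee_rot: [-3.141, 0.004, 1.616]
contact_force: [-0.1, -9.4, 3.1]
finger_gap: 0.0256
grasp_force: 4.7
```

```bash
python3 -m crank '[{"x":0.0003,"y":0,"z":0,"rx":0,"ry":0,"rz":0,"hand":0.3},{"x":0.0006,"y":0,"z":0,"rx":0,"ry":0,"rz":0,"hand":0.3}]' 20
```

```text
t: 13.6
ee_pos: [0.509, -0.095, 0.0279]
ee_rot: [-3.141, 0.005, 1.616]
contact_force: [0.1, -9.8, 3.4]
finger_gap: 0.0257
grasp_force: 5.0
```

Contact with the stop: the advance stalled and the force rose about 4 N above sliding. Holding the press.

```bash
python3 -m crank '[{"x":0.0002,"y":0,"z":0,"rx":0,"ry":0,"rz":0,"hand":0.3},{"x":0.0003,"y":0,"z":0,"rx":0,"ry":0,"rz":0,"hand":0.3},{"x":0.0003,"y":0,"z":0,"rx":0,"ry":0,"rz":0,"hand":0.3},{"x":0.0003,"y":0,"z":0,"rx":0,"ry":0,"rz":0,"hand":0.3},{"x":0.0003,"y":0,"z":0,"rx":0,"ry":0,"rz":0,"hand":0.3},{"x":0.0003,"y":0,"z":0,"rx":0,"ry":0,"rz":0,"hand":0.3},{"x":0.0003,"y":0,"z":0,"rx":0,"ry":0,"rz":0,"hand":0.3},{"x":0.0003,"y":0,"z":0,"rx":0,"ry":0,"rz":0,"hand":0.3}]'; python3 -c "
from h import *
jars();st();"
```

```text
t: 14.27
ee_pos: [0.509, -0.095, 0.0279]
ee_rot: [-3.141, 0.005, 1.615]
contact_force: [-0.4, -9.5, 3.8]
finger_gap: 0.0256
grasp_force: 5.0
top [(-80.0, -0.3, 1.0), (-29.6, 0.3, 0.98), (19.7, 0.3, 0.99), (69.2, -0.1, 0.99), (118.5, -0.1, 1.0)]
[ 0.509  -0.095   0.0279] F [ -0.27 -10.08   3.97] lane y -112.1 off -0.08 yaw 1.6154
```

```bash
python3 -m crank '[{"x":-0.001,"y":0,"z":0,"rx":0,"ry":0,"rz":0,"hand":0.3},{"x":-0.003,"y":0,"z":0,"rx":0,"ry":0,"rz":0,"hand":0.3},{"x":-0.01,"y":0,"z":0,"rx":0,"ry":0,"rz":0,"hand":0.3},{"x":-0.03,"y":0,"z":0,"rx":0,"ry":0,"rz":0,"hand":0.3},{"x":-0.06,"y":0,"z":-0.02,"rx":0,"ry":0,"rz":0,"hand":0.3},{"x":-0.095,"y":0,"z":-0.05,"rx":0,"ry":0,"rz":0,"hand":0.3},{"x":-0.095,"y":0,"z":-0.09,"rx":0,"ry":0,"rz":0,"hand":0.3},{"x":-0.095,"y":0,"z":-0.11,"rx":0,"ry":0,"rz":0,"hand":0.3}]'; python3 -c "
from h import *
cam('wrist');cam('wrist');jars();jars();st()
a=cam('scene')['image'][220:380,220:440];cv2.imwrite('pics/v5.png',cv2.resize(a,None,fx=3,fy=3,interpolation=cv2.INTER_CUBIC)[...,::-1])"
```

```text
t: 14.98
ee_pos: [0.5133, -0.1883, 0.1397]
ee_rot: [3.14, -0.002, 1.615]
contact_force: [1.8, 0.6, 1.1]
finger_gap: 0.0259
grasp_force: 0.0
top [(-80.0, 0.2, 0.98), (-29.6, 0.3, 0.98), (19.7, -0.2, 0.99), (69.2, -0.1, 0.99), (118.9, -0.0, 1.0)]
top [(-80.0, 0.7, 0.97), (-30.5, 0.2, 0.99), (19.7, -0.2, 0.99), (69.2, -0.1, 0.99), (118.9, -0.5, 1.0)]
[ 0.5129 -0.1864  0.1369] F [-0.64  0.32  0.37] lane y -203.6 off -0.52 yaw 1.6173
```

View pics/v5.png

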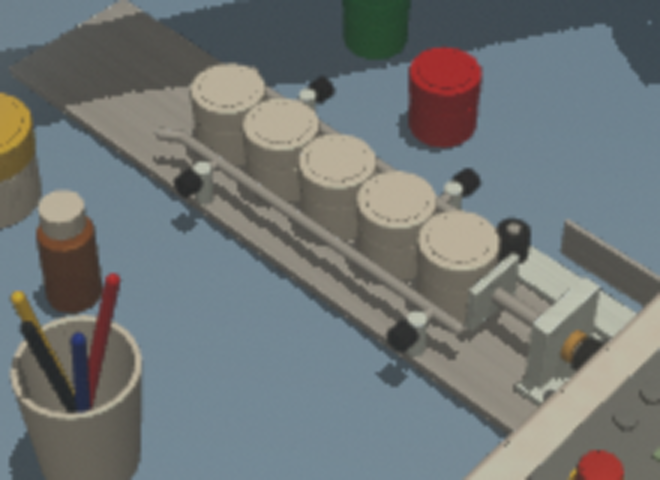

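All five jars, from (228,120) to (458,265) in this crop, stand upright in one straight, closed file against the pad at (492,295). The bottle, red and green jars and pen cup are where they were, and the robot is clear. Handing in.

```bash
python3 -c "
from h import *
print(r.finish_job())"
```

```text
the job is handed in; nothing more can be done
None
```

The job is handed in: all five jars stand upright, closed up within about 0.7 mm of the lane's centre line, with the first pressed on the feed stop at about 4 N for nearly a second, and nothing else in the views I checked looked disturbed.

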